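# Leakage-trip check at the label inspection bench

## Task

Do the leakage-trip check on the grey box that has the steel crossbar lever: press the test button on that box, without touching the lever, so that the lever drops by itself. Once it has dropped all the way, lift the lever back up until it stands by itself against its back stop. The lamp box beside it has the same kind of button but no lever: do not press that one.

Things in the scene. Friction and masses are not known exactly. Their poses are not given: they have to be found in the camera images.
- trip_box: Grey box fixed to the bench, 120 (x) x 180 (y) x 65 mm high; foot plate 15 mm out at front and back. Origin: centre of its underside; z up, -x its front (to the robot), +y its left. Offsets below are in its frame. On top: the lever at the left (y = +45), between two cheeks (x -35 to -5, y 25 to 65, up to z = 94); the test button at the right (y = -60).
- test_button (a joint): Press depth of the trip box's button (m): 0 released, 0.007 fully down. Round white cap, 32 mm wide, at box x = +20, y = -60 mm, top at z = 97 mm, in a dark collar up to z = 83. Goes straight down, springs back; 1.5 N starts it, 5 N at the bottom. Past about 5 mm it tips the raised lever, which then falls by its own weight within 1 s and stays down.
- trip_lever (a joint): Lever angle (rad): 0 raised, on its back stop; 1.45 dropped, to the front (-x). Hinge along box y at x -20, z 80 mm. 65 mm out: a steel crossbar along y, 12 mm thick, y = 20 to 70; its centre is at x -10, z 144 raised, x -83, z 97 dropped (free space below). 100 g, swings freely: push the bar up from the front; below 0.15 rad it falls back on its stop, above it falls down.
- lamp_button (a joint): Press depth (m, 0 released, 0.007 fully down) of the same kind of white button on the lamp box, a bystander: a grey box 120 x 150 x 65 mm with a black dimmer knob and no lever. Not to be pressed.

How it is judged (in metres and radians):
On the way, in this order (a step that is already met when the one before it is completed fails the run):
1. the test button, pressed, tips the lever over while nothing of the robot touches the lever (value of joint test_button above 0.0035 m and value of joint trip_lever above 0.17 rad and contact force between each of the fingers, the arm and trip_lever below 0.2 N).
2. the lever has dropped all the way (beyond 1.3 rad) (value of joint trip_lever above 1.3 rad), for 0.1 s.
At the end, for the whole second after the job is handed in: After the button has made it drop, the lever stands raised on its back stop again (joint below 0.06 rad) and at rest, and the test button is released (less than 1.5 mm down) (value of joint trip_lever below 0.06 rad and velocity of joint trip_lever below 0.1 rad/s and value of joint test_button below 0.0015 m); the robot touches nothing.
It fails at once if the button of the lamp box is pressed (more than 2 mm) (value of joint lamp_button above 0.002 m).
It also fails if it takes over 38 s, if anything falls off the work surface, if the arm or the gripper's body presses on something with over 40 N, if the wrist force passes 120 N, or if a joint passes its speed limit or range.

## Robot

A 6-joint arm with a two-finger parallel gripper is mounted at the origin on the work surface. World frame = base frame: x ahead of the robot, y to its left, z up, the work surface at z = 0. Lengths are in mm, angles in rad, forces in N, time in s.
With the tool pointing down it reaches from about 350 to 850 mm from the base axis. Payload 8.1 kg.
Tool frame: the origin (TCP) lies at the very end of the fingers, on their centre line; the grasp point (between the pads) lies 19 mm behind it; z points along the fingers, y is the line along which they close (so a half turn about z gives the same grasp; the last joint's range is limited). The gripper opens to 93 mm and grips with 3 to 60 N. Pads are 15 mm wide; open, the fingers measure 128 mm over their backs; the gripper's body (75 mm by 188 mm) begins 65 mm behind the grasp point.
Start: joints at [1.098, 0.13, 1.488, -0, 1.523, -0.085], TCP at [226.871, 555.459, 218.635] pointing down, gripper open.
Joint ranges: [-2.96, 2.96], [-0.89, 2.26], [0.02, 2.5], [-1.34, 4.48], [0, 2.73], [-2.66, 2.66]. Speed limits (rad/s): [2.39, 2.39, 2.79, 3.14, 3.14, 3.14].

## Interface

Orientations are given as a 3x3 rotation matrix whose columns are the frame's x, y, z axes.
In Python, from plant import monitor, get_image, workorder gives the robot as it stands.
- The arm moves only by the tool apply_moves, never from a script. Its argument "rows" is text: rows parted by semicolons, each of 4 numbers parted by spaces: the shift along the tool's x, y, z in units of 25 mm (1.0 is 25 mm), then the turn about the tool's z in units of 5 degrees (1.0 is 5 degrees). A call has 1 to 8 rows; each row is the pose to reach, as a shift and turn from the pose commanded when the call began, along the tool's axes at that moment; what a row does not reach only later rows make up. A row lasts 1/8 s, in which the tool goes at most 62.5 mm and 10.7 degrees, less where a joint would pass 70% of its speed; a pose out of reach is approached as far as the arm can. A call with a gripper value outside its range is refused whole. "jaw" is the opening, from 0 (shut) to 1 (fully open), set as the call begins (left out, the last holds). The fingers move at their own pace and stop on an object; the grip force is fixed at half the most. Time passes only in rows, so rows that repeat a pose let the fingers close. It gives the time, the measured TCP pose, the force, the opening and the grip force at its end, in the units of the state.
- monitor.state(): the state, without advancing time (a new reading comes with each control period).
- get_image(name): name is "scene" or "side" or "wrist"; returns a dict with "frame" (480x640x3 uint8, red, green, blue), "z_map" (480x640 float32, mm along the optical axis (not along the pixel's ray), 0 where there is no reading), "fx", "fy", "cx", "cy" (pixels), "cam_to_world" (4x4, takes a point from camera to world coordinates). Camera axes: x right, y up, looking along -z (the intrinsics and any distortion apply to the point x, -y, -z); pixel columns grow to the right and rows downward; lengths in mm; the calibration is good to about 2 mm. The wrist camera is an equidistant fisheye: a pixel r from the principal point sees the ray r / f radians off the axis. A picture is of the moment at which its call begins.
- workorder.close_job(): hands the job in; it is judged then, once.
The state is a dict: "t": time; "joints": joint angles; "joint_vel": joint speeds; "joint_torque": joint torques, N m; "eef_pos": TCP position; "tool_rot": TCP orientation; "contact_force": force on the tool from outside, world axes, zero at the start; "torque": the same for the moment, N m; "opening": opening from 0.0 (shut) to 1.0 (fully open); "grip_force": force on a finger pad.
Only numpy, scipy, OpenCV 4.12 (cv2) and the standard library are available. Lean on these libraries where they do the work, as an engineer would, in place of code of your own. Each camera call takes 0.05 s, during which the arm holds its last target. There are 200 camera calls.

## Working session

There is one attempt and no reset: what is moved stays moved. The work goes in short steps, Python scripts to look and compute and a tool call to move; the robot and the scene stay as the last step left them, time stands still between calls to the robot, and variables do not carry over. Pictures are saved under pics/ and viewed, at most 10 in all, crops included, and the job is handed in when it is done.

Besides the shell and the picture viewer there is one more tool, called after ">>>" in YAML: its name, and indented under it one key for each argument. apply_moves: Moves the arm, as the interface text tells. Its arguments: {"type":"object","properties":{"rows":{"type":"string"},"jaw":{"type":"number"}},"required":["rows"]}

```bash
mkdir -p pics; cat > h.py <<'E'
import numpy as np,cv2
from plant import monitor,get_image,workorder
def pts(im):
    z=im["z_map"];v,u=np.mgrid[0:480,0:640]
    x=(u-im["cx"])/im["fx"]*z;y=-(v-im["cy"])/im["fy"]*z
    P=np.stack([x,y,-z,np.ones_like(z)],-1)@np.array(im["cam_to_world"]).T
    return P[...,:3]
E
python3 - <<'E'
from h import *
a=get_image("scene");b=get_image("side")
np.savez("s0.npz",P=pts(a),F=a["frame"],z=a["z_map"],P2=pts(b),F2=b["frame"],z2=b["z_map"])
cv2.imwrite("pics/a.png",a["frame"][...,::-1]);cv2.imwrite("pics/b.png",b["frame"][...,::-1])
s=monitor.state();print(s["t"],s["eef_pos"],s["tool_rot"])
E
```

```text
0.1 [226.62442438 555.01597492 217.69848367] [[-9.25757739e-01  3.78116417e-01 -7.64314752e-04]
 [ 3.78117154e-01  9.25756639e-01 -1.43655728e-03]
 [ 1.64383565e-04 -1.61890453e-03 -9.99998676e-01]]
```

View pics/a.png

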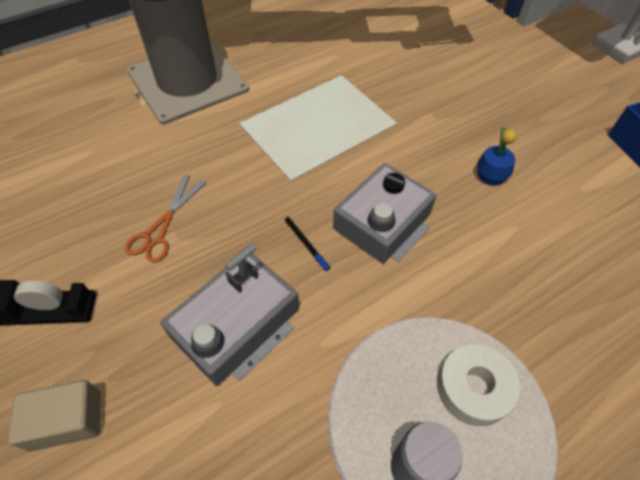

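View pics/b.png

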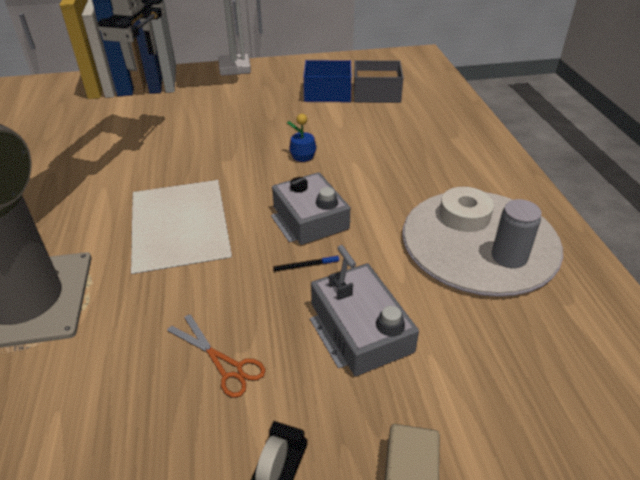

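The scene view shows the trip box with its button at (206,335) and lever at (243,265). The lamp box button is at (383,213). In the side view the trip button is at (391,317) and the lever bar at (345,257).

```bash
python3 - <<'E'
from h import *
d=np.load("s0.npz")
for n,(u,v),bu,bar in (("",(235,310),(206,333),(243,257)),("2",(362,305),(391,315),(345,257))):
    P=d["P"+n];z=d["z"+n]
    print("btn",P[bu[1],bu[0]].round(1),"bar",P[bar[1],bar[0]].round(1),"top",P[v,u].round(1))
    m=((P[...,2]>58)&(P[...,2]<71)&(z>0)).astype(np.uint8)
    _,L=cv2.connectedComponents(m); k=L[v,u]; Q=P[L==k]
    r=cv2.minAreaRect(Q[:,:2].astype(np.float32)); print(k,len(Q),r,np.median(Q[:,2]),cv2.boxPoints(r).round(0).tolist())
    c=np.array(P[bu[1],bu[0]])
    D=np.linalg.norm(P[...,:2]-c[:2],axis=-1)
    q=P[(D<35)&(P[...,2]>92)&(P[...,2]<103)&(z>0)]; print("cap",len(q),q.mean(0).round(1),q.min(0).round(1),q.max(0).round(1))
    q=P[(np.linalg.norm(P[...,:2]-np.array(r[0]),axis=-1)<100)&(P[...,2]>125)&(P[...,2]<170)&(z>0)]; print("bar",len(q),q.mean(0).round(1),q.min(0).round(1),q.max(0).round(1))
E
```

```text
btn [ 646.5 -230.2   98. ] bar [ 592.5 -137.2  147.7] top [ 620.9 -176.8   67.7]
19 6983 ((609.8438720703125, -180.68411254882812), (121.03546142578125, 180.55429077148438), 14.264228820800781) 66.2035083290067 [[529.0, -108.0], [573.0, -283.0], [691.0, -253.0], [646.0, -78.0]]
cap 384 [ 645.4 -233.7   97.2] [ 629.1 -249.4   92.1] [ 659.6 -217.9  100.7]
bar 308 [ 590.  -140.6  147.5] [ 577.6 -164.8  125. ] [ 599.8 -114.7  152.9]
btn [ 643.2 -239.7   97.9] bar [ 586.4 -144.6  147.8] top [ 609.8 -183.3   67. ]
39 4635 ((609.790283203125, -179.99810791015625), (120.55927276611328, 182.96092224121094), 14.993399620056152) 65.73286863261376 [[528.0, -107.0], [575.0, -284.0], [692.0, -253.0], [644.0, -76.0]]
cap 244 [ 644.5 -235.    96.6] [ 629.6 -249.4   92. ] [ 660.1 -215.8  100.3]
bar 217 [ 588.1 -142.5  145.2] [ 577.9 -164.3  125.2] [ 600.  -114.6  152.6]
```

>>> apply_moves:
  rows: "-14 -11.5 0 10.66;-14 -11.5 0 10.66;-14 -11.5 0 10.66;-14 -11.5 0 10.66;-14 -11.5 0 10.66;-14 -11.5 0 10.66;-14 -11.5 0 10.66;-14 -11.5 0 10.66"
  jaw: 0

```text
t: 1.1
eef_pos: [443.1, 153.9, 218.3]
tool_rot: [[-0.246, 0.969, -0.0], [0.969, 0.246, -0.001], [-0.001, -0.0, -1.0]]
contact_force: [0.1, 0.8, 0.2]
opening: 0.186
grip_force: 0.0
```

>>> apply_moves:
  rows: "-17 4 0 0;-17 4 0 0;-17 4 0 0;-17 4 0 0;-17 4 0 0;-17 4 0 0;-17 4 0 0;-17 4 0 0"

```text
t: 2.1
eef_pos: [645.4, -232.2, 214.9]
tool_rot: [[-0.247, 0.969, -0.004], [0.969, 0.247, 0.001], [0.002, -0.004, -1.0]]
contact_force: [-0.2, 1.0, -0.4]
opening: 0.009
grip_force: 0.0
```

>>> apply_moves:
  rows: "0 0 3.6 0;0 0 3.6 0;0 0 3.6 0;0 0 3.6 0"

```text
t: 2.6
eef_pos: [646.3, -228.9, 130.7]
tool_rot: [[-0.251, 0.968, 0.002], [0.968, 0.251, -0.001], [-0.001, 0.002, -1.0]]
contact_force: [0.2, 0.2, 1.0]
opening: 0.006
grip_force: 0.0
```

>>> apply_moves:
  rows: "-0.15 0 0.6 0;-0.15 0 1.1 0;-0.15 0 1.3 0;-0.15 0 1.45 0;-0.15 0 1.55 0;-0.15 0 1.6 0;-0.15 0 1.6 0"

```text
t: 3.48
eef_pos: [646.1, -233.2, 90.2]
tool_rot: [[-0.25, 0.968, 0.0], [0.968, 0.25, -0.0], [-0.0, -0.0, -1.0]]
contact_force: [-7.4, 2.6, 10.6]
opening: 0.008
grip_force: 5.7
```

```bash
python3 - <<'E'
from h import *
a=get_image("side");cv2.imwrite("pics/c.png",a["frame"][...,::-1])
E
```

```text
(no output)
```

View pics/c.png

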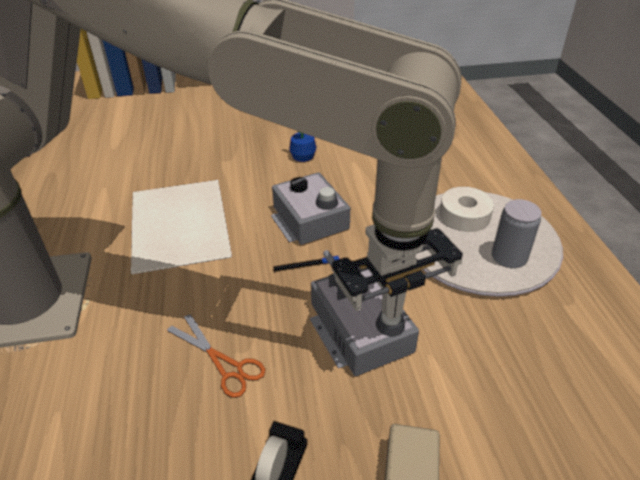

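The fingers are on the trip button at (391,318), and the gripper hides the lever. I'll hold briefly, then retract and look again.

>>> apply_moves:
  rows: "0 0 0 0;0 0 0 0;0 0 0 0;0 0 0 0;0 0 -1 0;0 0 -3 0;0 0 -5 0;0 0 -5 0"

```text
t: 4.53
eef_pos: [649.3, -234.5, 220.5]
tool_rot: [[-0.25, 0.968, 0.01], [0.968, 0.25, -0.004], [-0.007, 0.009, -1.0]]
contact_force: [0.8, -0.5, -0.2]
opening: 0.007
grip_force: 0.0
```

```bash
python3 - <<'E'
from h import *
out=[]
for n in("scene","side"):
    a=get_image(n);out.append(a["frame"][...,::-1]);P=pts(a)
    q=P[...,:2]-[610,-180];c,s=np.cos(.253),np.sin(.253)
    X=q@[c,s];Y=q@[-s,c];Z=P[...,2]
    m=(X>-110)&(X<-66)&(Y>5)&(Y<85)&(Z>75)&(Z<125)
    print(n,m.sum(), [(k.min().round(),np.median(k).round(1),k.max().round()) for k in(X[m],Y[m],Z[m])] if m.any() else 0)
cv2.imwrite("pics/d.png",np.hstack([out[0][150:450,100:400],out[1][180:480,250:550]]))
E
```

```text
scene 212 [(np.float64(-90.0), np.float64(-79.8), np.float64(-66.0)), (np.float64(31.0), np.float64(46.7), np.float64(68.0)), (np.float64(93.0), np.float64(101.7), np.float64(106.0))]
side 208 [(np.float64(-89.0), np.float64(-82.8), np.float64(-67.0)), (np.float64(18.0), np.float64(41.8), np.float64(70.0)), (np.float64(91.0), np.float64(101.2), np.float64(106.0))]
```

View pics/d.png

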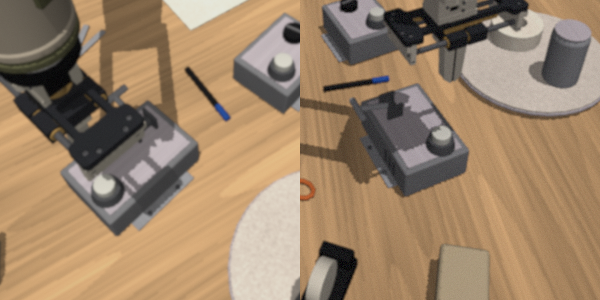

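The lever is down, with its bar at about box (-83, 45, 97). Next I move above the outer end of the bar.

>>> apply_moves:
  rows: "4.85 -4.2 0 0;4.85 -4.2 0 0;4.85 -4.2 0 0;4.85 -4.2 0 0;4.85 -4.2 0 0;4.85 -4.2 0 0"
  jaw: 0.4

```text
t: 5.38
eef_pos: [514.7, -142.6, 213.1]
tool_rot: [[-0.25, 0.968, -0.001], [0.968, 0.25, 0.0], [0.0, -0.0, -1.0]]
contact_force: [0.8, 0.1, 0.4]
opening: 0.399
grip_force: 0.0
```

>>> apply_moves:
  rows: "0 0 3 0;0 0 3 0;0 0 3 0;0 0 3 0"

```text
t: 5.88
eef_pos: [515.6, -142.6, 140.8]
tool_rot: [[-0.25, 0.968, 0.003], [0.968, 0.25, -0.001], [-0.002, 0.002, -1.0]]
contact_force: [-0.4, -1.3, 0.1]
opening: 0.403
grip_force: 0.0
```

>>> apply_moves:
  rows: "0 0 1 0;0 0 1.8 0;0 0 2.3 0;0 0 2.3 0;0 0 2.3 0"

```text
t: 6.5
eef_pos: [515.1, -142.4, 82.5]
tool_rot: [[-0.25, 0.968, 0.002], [0.968, 0.25, -0.001], [-0.001, 0.002, -1.0]]
contact_force: [-0.4, -0.1, 0.1]
opening: 0.403
grip_force: 0.0
```

>>> apply_moves:
  rows: "0 0 0 0;0 0 0 0;0 0 0 0;0 0 0 0;0 0 0 0;0 0 0 0"
  jaw: 0.05

```text
t: 7.25
eef_pos: [515.5, -141.8, 81.6]
tool_rot: [[-0.25, 0.968, 0.003], [0.968, 0.25, 0.0], [-0.001, 0.003, -1.0]]
contact_force: [5.6, 2.4, -2.4]
opening: 0.117
grip_force: 30.0
```

>>> apply_moves:
  rows: "0 0.07 -0.22 0;0 0.16 -0.43 0;0 0.26 -0.63 0;0 0.38 -0.82 0;0 0.52 -1 0;0 0.67 -1.17 0;0 0.84 -1.32 0;0 0.84 -1.32 0"

```text
t: 8.25
eef_pos: [533.6, -137.0, 115.0]
tool_rot: [[-0.25, 0.968, -0.003], [0.968, 0.25, -0.0], [0.0, -0.003, -1.0]]
contact_force: [-10.3, -1.4, 5.7]
opening: 0.122
grip_force: 30.0
```

```bash
python3 - <<'E'
from h import *
out=[]
for n in("scene","side"):
    a=get_image(n);out.append(a["frame"][...,::-1])
cv2.imwrite("pics/e.png",np.hstack([out[0][150:450,100:400],out[1][150:450,200:500]]))
E
```

```text
(no output)
```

View pics/e.png

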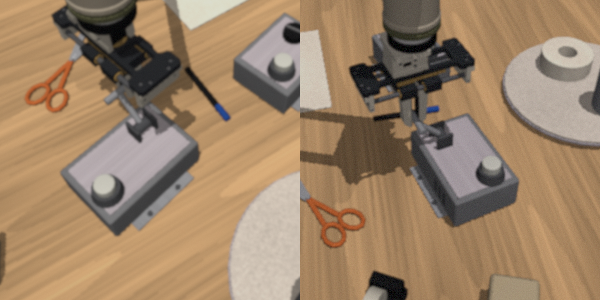

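The fingers hold the bar at right-crop (425,125), and the lever is about halfway up. I'll continue the arc.

>>> apply_moves:
  rows: "0 0.18 -0.14 0;0 0.37 -0.26 0;0 0.57 -0.36 0;0 0.78 -0.45 0;0 1.0 -0.52 0;0 1.22 -0.57 0;0 1.44 -0.6 0;0 1.67 -0.61 0"

```text
t: 9.35
eef_pos: [575.3, -126.3, 129.6]
tool_rot: [[-0.25, 0.968, 0.0], [0.968, 0.25, -0.0], [-0.0, 0.0, -1.0]]
contact_force: [-3.8, -1.2, 1.7]
opening: 0.117
grip_force: 30.0
```

>>> apply_moves:
  rows: "0 0.15 0 0;0 0.27 0.02 0;0 0.36 0.03 0;0 0.36 0.03 0"

```text
t: 9.85
eef_pos: [583.7, -124.1, 128.4]
tool_rot: [[-0.25, 0.968, -0.0], [0.968, 0.25, 0.0], [0.0, -0.0, -1.0]]
contact_force: [-1.1, -1.9, 0.8]
opening: 0.117
grip_force: 30.0
```

>>> apply_moves:
  rows: "0 0.06 0 0;0 0.06 0 0"

```text
t: 10.1
eef_pos: [584.9, -123.7, 128.3]
tool_rot: [[-0.25, 0.968, -0.0], [0.968, 0.25, 0.0], [0.0, -0.0, -1.0]]
contact_force: [-2.3, -1.5, -1.3]
opening: 0.117
grip_force: 30.0
```

>>> apply_moves:
  rows: "0 0 0 0;0 0 0 0;0 0 0 0;0 0 0 0"
  jaw: 0.4

```text
t: 10.6
eef_pos: [585.3, -123.6, 128.8]
tool_rot: [[-0.25, 0.968, 0.0], [0.968, 0.25, 0.0], [-0.0, 0.0, -1.0]]
contact_force: [-0.5, 0.2, 0.5]
opening: 0.396
grip_force: 0.0
```

>>> apply_moves:
  rows: "0 0 -0.6 0;0 0 -1.5 0;0 0 -3 0;0 0 -5 0;0 -3 -6 0;0 -5 -6 0;0 -5 -6 0;0 -5 -6 0"

```text
t: 11.6
eef_pos: [464.5, -155.2, 280.0]
tool_rot: [[-0.249, 0.968, 0.002], [0.968, 0.249, -0.001], [-0.001, 0.002, -1.0]]
contact_force: [0.8, -0.9, -0.3]
opening: 0.398
grip_force: 0.0
```

```bash
python3 - <<'E'
from h import *
out=[]
for n in("scene","side"):
    a=get_image(n);out.append(a["frame"][...,::-1]);P=pts(a)
    q=P[...,:2]-[610,-180];c,s=np.cos(.253),np.sin(.253)
    X=q@[c,s];Y=q@[-s,c];Z=P[...,2]
    m=(X>-40)&(X<20)&(Y>10)&(Y<80)&(Z>138)&(Z<160)
    print(n,m.sum(),[(k.min().round(),np.median(k).round(1),k.max().round()) for k in(X[m],Y[m],Z[m])] if m.any() else 0)
cv2.imwrite("pics/f.png",np.hstack([out[0][150:450,100:400],out[1][150:450,200:500]]))
E
```

```text
scene 287 [(np.float64(-17.0), np.float64(-8.9), np.float64(-5.0)), (np.float64(19.0), np.float64(42.9), np.float64(69.0)), (np.float64(140.0), np.float64(149.3), np.float64(152.0))]
side 183 [(np.float64(-16.0), np.float64(-11.8), np.float64(-4.0)), (np.float64(19.0), np.float64(41.0), np.float64(70.0)), (np.float64(139.0), np.float64(148.6), np.float64(153.0))]
```

View pics/f.png

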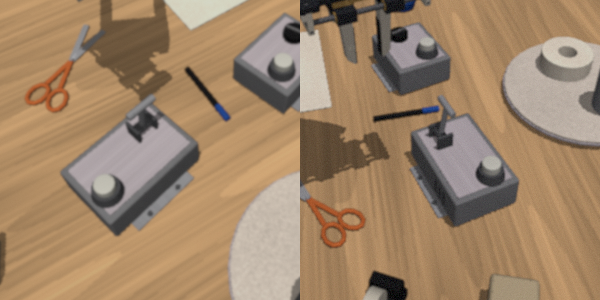

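The lever stands raised at left-crop (142,108), with its bar at box x ≈ -10 and z ≈ 144. The button is released and the robot is clear.

```bash
python3 -c "
from h import *
print(workorder.close_job())"
```

```text
the job is handed in; nothing more can be done
None
```

I pressed the trip box's test button, the lever dropped all the way, and I lifted it back up; it now stands by itself on its back stop with the button released, the lamp button was not pressed, and the job is handed in (no verdict returned).

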